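Index the jar carriage under the capping press and press the lid home

TASK

The middle jar on the bottling slide still has its lid standing proud. Pull up the spring index knob, slide the carriage one notch so that the middle jar stands under the capping press (the press may be to the left or to the right), and let the knob drop back so that its pin locks the carriage there. Then push the press lever down until the lid is fully home, let the lever come back up, and leave the things standing round about undisturbed.

Things in the scene. Friction and masses are not known exactly. Their poses are not given: they have to be found in the camera images.
- bed: Fixed aluminium bed plate 200 x 460 x 12 mm. Origin: on the table, under the jars' centre line at mid-length (plate x = -120 to +80 mm); own x away from the robot (yaw within 0.25 rad), z up; guide rails along y. A dark index strip along y at x = -90 mm (26 wide, top 48 mm above the table) has five notches 15 mm wide at y = -120, -60, 0, 60, 120 mm.
- carriage (a joint): Position in m along the bed's y of the white carriage (80 x 186 mm) with three amber jars 44 mm across, 60 mm apart, outer lids' tops 104 mm above the table. 0 at the start (within 1 mm), locked in the middle notch, the middle jar over the bed's origin; one notch is 0.060; stops at +-0.124. Dragging takes about 2.5 N.
- knob (a point): Middle of the black round index knob, 36 mm across, 23 high, on the carriage 90 mm to the robot's side of the jars; 102 mm above the table when locked. Pulls up against a spring (5 to 8 N). Below it: a stem 14 across, a collar 26 across (63 to 79 mm), a bracket 36 wide, top 63 mm. At its goal the press head is 70 mm beyond it, so grip it with the fingers along the bed's y.
- plunger (a joint): How far in m the knob and its round-ended 12 mm pin are pulled up: 0 fully dropped into a notch (locked), 0.016 pin just clear of the strip, 0.024 upper stop. Let go between notches, the pin rides on the strip at 0.016 and snaps down when the carriage reaches a notch.
- press: Grey capping press on the bed: column 184 mm high behind the jars (x = 55 to 81 mm), head 44 mm wide over the jars (x = -20 to 60, 132 to 184 mm above the table, a guide on it to 192). Origin: on the table plane under the ram's axis; axes as the bed's. It stands at y = +60 or -60 mm of the bed; a white lamp on a thin bent post (182 mm high) stands at the other place.
- ram_face (a point): Centre of the underside of the press ram (disc 36 mm across), 120 mm above the table when up; it goes down as the lever goes down, 27.7 mm per rad.
- lid_top (a point): Centre of the top of the middle jar's lid (black, 41 mm across): 112 mm above the table while proud, 104 mm when home.
- lid (a joint): How far in m the middle jar's lid is pressed down: 0 at the start, 0.008 fully home. Stiff: it takes about 14 N at the ram and stays where it is.
- grip (a point): Middle of the black cross bar at the lever's end: 18 mm across, 100 mm long along the bed's y. The lever points away from the robot (bed's +x), 130 mm from pivot axis to bar; the axis runs along the bed's y, 160 mm above the table, straight above press's origin. At rest the bar is 0.45 rad above level, its middle 217 mm above the table.
- lever (a joint): Turn of the press lever in rad: 0 up at rest, grows as the bar is pushed down (bar at 0.45 minus this angle above level), stop at 0.65. The ram meets the proud lid at about 0.29 and has it home at about 0.58. A spring brings it back up when let go; the bar needs about 3 to 10 N.
- bottle: Bystander: capped amber bottle 48 mm across, 115 mm high, standing just beyond the bed near its left end; origin at the centre of its foot.
- beaker: Bystander: clear jug 84 mm across, 100 mm high with a side handle, right of the slide; origin at the centre of its foot.
- scale: Bystander: round scale 144 mm across, 24 mm high, left of the slide; origin at the centre of its foot.

How it is judged:
By the outcome, as a careful person would: the job done as asked, in the order asked, and still so for the second after the job is handed in, with the robot touching nothing.
It also fails if it takes over 54 s, if anything falls off the work surface, if the arm or the gripper's body presses on something with over 40 N, if the wrist force passes 120 N, or if a joint passes its speed limit or range.

ROBOT

A 6-joint arm with a two-finger parallel gripper is mounted at the origin on the work surface. World frame = base frame: x ahead of the robot, y to its left, z up, the work surface at z = 0. Lengths are in mm, angles in rad, forces in N, time in s.
With the tool pointing down it reaches from about 400 to 925 mm from the base axis. Payload 12.5 kg.
Tool frame: the origin (TCP) lies on the mounting face of the last link; the fingertips stand 190 mm ahead of it and the grasp point (between the pads) lies 171 mm ahead of it; z points along the fingers, y is the line along which they close (so a half turn about z gives the same grasp; the last joint's range is limited). The gripper opens to 95 mm and grips with 3 to 60 N. Pads are 20 mm wide; open, the fingers measure 119 mm over their backs; the gripper's body (75 mm by 180 mm) begins 59 mm behind the grasp point.
Start: joints at [-1.273, 0.491, 1.559, -0, 1.092, -0.106], TCP at [245.591, -574.726, 404.761] pointing down, gripper open.
Joint ranges: [-3.1, 3.1], [-0.84, 2.19], [0.05, 2.79], [-1.13, 4.28], [0.06, 2.93], [-2.69, 2.69]. Speed limits (rad/s): [2.22, 2.22, 2.79, 3.14, 3.14, 3.14].

INTERFACE

Orientations are given as [roll, pitch, yaw] about the fixed x, y, z axes, in that order (R = Rz(yaw) Ry(pitch) Rx(roll)).
In Python, from cell import env gives the robot as it stands.
- The arm moves only by the tool carry_out, never from a script. Its argument "series" is a list of rows, each a list of 5 numbers: the shift along the tool's x, y, z in m, then the turn about the tool's z in degrees, then the opening, from 0 (shut) to 1 (fully open). A call has 1 to 20 rows; each row is the pose to reach, as a shift and turn from the pose commanded when the call began, along the tool's axes at that moment; what a row does not reach only later rows make up. A row lasts 1/8 s, in which the tool goes at most 62.5 mm and 10.7 degrees, less where a joint would pass 70% of its speed; a pose out of reach is approached as far as the arm can. A call with a gripper value outside its range is refused whole. The fingers move at their own pace and stop on an object; the grip force is fixed at half the most. Time passes only in rows, so rows that repeat a pose let the fingers close. It gives the time, the measured TCP pose, the force, the opening and the grip force at its end, in the units of the state.
- env.state(): the state, without advancing time (a new reading comes with each control period).
- env.read_camera(name): name is "side" or "top" or "wrist"; returns (picture, depth): 480x640x3 uint8, red, green, blue; 480x640 float32, mm along the optical axis (not along the pixel's ray), 0 where there is no reading.
- env.get_calibration(name): a dict with "intrinsics" (3x3 intrinsics, pixels), "D" ([k1, k2, p1, p2, k3] as OpenCV has them; the pictures are not rectified), "cam_to_world" (4x4, takes a point from camera to world coordinates); the wrist camera has in their place "T_tool_cam" (4x4, takes a point from camera to tool coordinates, whose origin is the TCP and whose axes are the flange's). Camera axes: x right, y up, looking along -z (the intrinsics and any distortion apply to the point x, -y, -z); pixel columns grow to the right and rows downward; lengths in mm; the calibration is good to about 2 mm. A picture is of the moment at which its call begins: read the wrist's pose just before it. get_calibration takes no time and is no camera call.
- env.job_done(): hands the job in; it is judged then, once.
The state is a dict: "t": time; "joints": joint angles; "qvel": joint speeds; "tau": joint torques, N m; "eef_pos": TCP position; "tcp_rot": TCP orientation; "ft_force": force on the tool from outside, world axes, zero at the start; "moment": the same for the moment, N m; "opening": opening from 0.0 (shut) to 1.0 (fully open); "grip_force": force on a finger pad.
Only numpy, scipy, OpenCV 4.12 (cv2) and the standard library are available. Lean on these libraries where they do the work, as an engineer would, in place of code of your own. Each camera call takes 0.05 s, during which the arm holds its last target. There are 200 camera calls.

## Working session

There is one attempt and no reset: what is moved stays moved. The work goes in short steps, Python scripts to look and compute and a tool call to move; the robot and the scene stay as the last step left them, time stands still between calls to the robot, and variables do not carry over. Pictures are saved under pics/ and viewed, at most 10 in all, crops included, and the job is handed in when it is done.

Besides the shell and the picture viewer there is one more tool, called in YAML: its name, and indented under it one key for each argument. carry_out: Moves the arm, as the interface text tells. Its arguments: {"type":"object","properties":{"series":{"type":"array","items":{"type":"array","items":{"type":"number"}}}},"required":["series"]}

```bash
mkdir -p pics
cat > h.py <<'E'
import numpy as np, cv2
from cell import env
from scipy.spatial.transform import Rotation as R
def cloud(name):
    s=env.state(); im,d=env.read_camera(name); c=env.get_calibration(name)
    h,w=d.shape; u,v=np.meshgrid(np.arange(w),np.arange(h))
    p=cv2.undistortPoints(np.stack([u,v],-1).reshape(-1,1,2).astype(np.float64),np.array(c["intrinsics"],float),np.array(c["D"],float)).reshape(h,w,2)
    P=np.stack([p[...,0]*d,-p[...,1]*d,-d,np.ones_like(d)],-1)
    if "cam_to_world" in c: T=np.array(c["cam_to_world"])
    else:
        A=np.eye(4);A[:3,:3]=R.from_euler('xyz',s["tcp_rot"]).as_matrix();A[:3,3]=s["eef_pos"];T=A@np.array(c["T_tool_cam"])
    W=(P@T.T)[...,:3]; W[d==0]=np.nan
    return im,d,W
E
python3 - <<'E'
from h import *
print(env.state())
for n in("top","side"):
    im,d,W=cloud(n); cv2.imwrite(f"pics/{n}0.png",im[...,::-1]); np.savez(f"{n}0.npz",im=im,W=W)
    print(n,np.array(env.get_calibration(n)["cam_to_world"]).round(2).tolist())
E
```

```text
{'t': 0.0, 'joints': array([-1.27260882e+00,  4.91547179e-01,  1.55942259e+00, -1.71658569e-05,
        1.09169412e+00, -1.05591441e-01]), 'qvel': array([-0.00011641, -0.00105086,  0.00073059, -0.00071967,  0.00060622,
       -0.0012991 ]), 'tau': array([ 5.62213809e-04, -6.12648082e+01, -2.58185667e+01,  6.92627463e-02,
        4.82147781e-02, -1.39073031e-04]), 'eef_pos': array([ 245.57682571, -574.70283601,  404.17857905]), 'tcp_rot': array([-3.14052578e+00, -9.77631325e-05,  4.03786816e-01]), 'ft_force': array([-0.27028959,  0.639111  ,  0.11282978]), 'moment': array([ 0.00544574, -0.00187554, -0.02812119]), 'grip_force': 0.0, 'opening': 1.0004033172954547}
top [[0.01, 0.99, -0.15, 446.7], [-1.0, 0.0, -0.01, 23.02], [-0.01, 0.15, 0.99, 1111.17], [0.0, 0.0, 0.0, 1.0]]
side [[-0.83, 0.4, -0.39, 7.77], [-0.56, -0.61, 0.56, 861.3], [-0.01, 0.69, 0.73, 1182.26], [0.0, 0.0, 0.0, 1.0]]
```

View pics/top0.png

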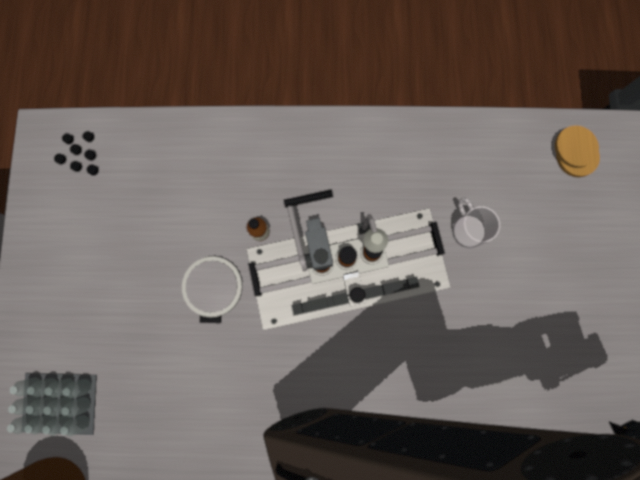

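View pics/side0.png

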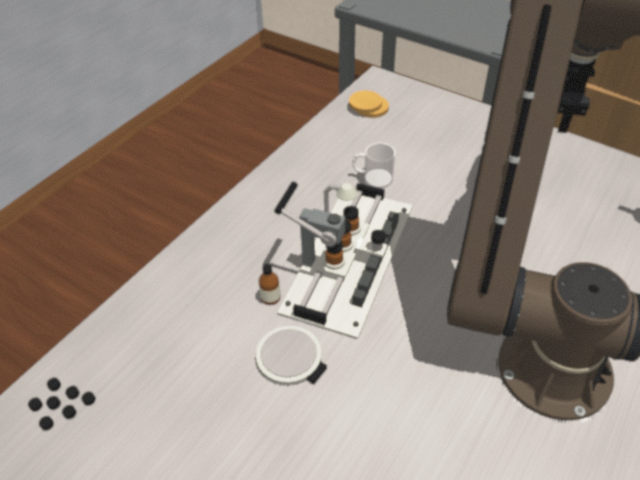

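Top view: the press is on the left (head at about (318,240)), the lamp on the right at (375,240), the knob at (357,294), the lever bar at (308,198) and the middle jar at (347,255). The side view agrees. Next I'll measure the bed pose.

Run:
```python
from h import *
from scipy.optimize import minimize
for n in("top","side"):
    D=np.load(n+"0.npz"); im,W=D["im"].astype(int),D["W"]; z=W[...,2]
    # region near bed
    reg=(abs(W[...,0]-520)<280)&(abs(W[...,1]-0)<330)
    print(n,"table z",np.nanmedian(z[reg&(z<8)]), "zoff hist",np.histogram(z[reg],bins=np.arange(-6,24,2)))
    m=(reg&(z>7)&(z<18)).astype(np.uint8)
    k,l,st,c=cv2.connectedComponentsWithStats(cv2.morphologyEx(m,cv2.MORPH_CLOSE,np.ones((3,3))))
    i=1+st[1:,4].argmax(); mm=(l==i)
    cs=max(cv2.findContours(mm.astype(np.uint8),cv2.RETR_EXTERNAL,cv2.CHAIN_APPROX_NONE)[0],key=len)[:,0]
    P=W[cs[:,1],cs[:,0],:2];P=P[~np.isnan(P[:,0])].astype(np.float32)
    print("rect",cv2.minAreaRect(P),st[i])
    if n=="top":
        for nm,(u,v) in dict(knob=(357,294),bar=(308,198),head=(318,235),jar=(347,255),lamp=(375,238)).items():
            print(nm,W[v-1:v+2,u-1:u+2].reshape(-1,3).mean(0).round(1))
        def blob(nm,u,v,z0,z1,r):
            q=W[v-r:v+r,u-r:u+r].reshape(-1,3); q=q[(q[:,2]>z0)&(q[:,2]<z1)]
            print(nm,len(q),np.median(q,0).round(1),((q.min(0)+q.max(0))/2).round(1),np.ptp(q,0).round(1))
        blob("knob",357,294,92,110,14); blob("bar",308,198,200,235,28); blob("jar",347,255,106,118,12)
    else:
        q=W[reg&(z>205)&(z<235)];print("bar",len(q),np.median(q,0))
```

```text
top table z -0.2770245472879651 zoff hist (array([ 1522,  7129, 14708, 12858,  4926,   857,   416,  1658,  3227,
        2647,  1005,   386,   421,   620]), array([-6, -4, -2,  0,  2,  4,  6,  8, 10, 12, 14, 16, 18, 20, 22]))
rect ((495.59503173828125, -43.62919616699219), (87.11412811279297, 460.3589172363281), 12.943632125854492) [ 257  254  194   77 5150]
knob [484.5 -45.3 112.4]
bar [669.3  58.5 225.5]
head [601.8  38.8 184.2]
jar [569.6 -23.9 111.8]
lamp [596.3 -78.2 182.1]
knob 39 [484.6 -41.3 109.1] [482.5 -44.6 101.3] [34.7 32.8 17.4]
bar 547 [667.2  70.6 222.2] [654.2  59.6 214.4] [70.6 97.7 28.7]
jar 264 [569.8 -24.1 111.6] [570.2 -25.  111.3] [39.7 37.6  9.8]
side table z 0.03810907678848707 zoff hist (array([1494, 4421, 7563, 7421, 4440, 1581,  634,  865, 1488, 1585, 1079,
        551,  491,  574]), array([-6, -4, -2,  0,  2,  4,  6,  8, 10, 12, 14, 16, 18, 20, 22]))
rect ((554.8875732421875, -25.854766845703125), (208.83895874023438, 470.46826171875), 13.607104301452637) [ 277  198  135  140 4518]
bar 347 [667.25575153  76.56120681 222.24477943]
```

carry_out:
  series:
    - [0.015, -0.014, 0, 0.5, 1]
    - [0.045, -0.042, 0, 1, 1]
    - [0.085, -0.079, 0, 2, 1]
    - [0.125, -0.116, 0, 3, 1]
    - [0.165, -0.153, 0, 4, 1]
    - [0.205, -0.19, 0, 5, 1]
    - [0.245, -0.227, 0, 6, 1]
    - [0.285, -0.264, 0, 7, 1]
    - [0.325, -0.301, 0, 8, 1]
    - [0.36, -0.333, 0, 8.5, 1]
    - [0.39, -0.361, 0, 9, 1]
    - [0.412, -0.381, 0, 9.5, 1]
    - [0.423, -0.391, 0, 9.8, 1]
    - [0.426, -0.394, 0, 9.8, 1]
    - [0.426, -0.394, 0, 9.8, 1]

```text
t: 1.98
eef_pos: [482.2, -45.3, 404.7]
tcp_rot: [3.141, 0.0, 0.233]
ft_force: [-0.8, 0.6, 0.4]
opening: 0.998
grip_force: 0.0
```

Run:
```python
from h import *
s=env.state(); print(s["t"],s["eef_pos"],s["tcp_rot"],s["joints"])
for n in("wrist","top"):
    im,d,W=cloud(n); cv2.imwrite(f"pics/{n}1.png",im[...,::-1]); np.savez(f"{n}1.npz",im=im,W=W)
print(np.array(env.get_calibration("wrist")["T_tool_cam"]).round(2).tolist())
```

```text
1.975 [482.23578161 -45.32149635 404.70037914] [3.14146491e+00 1.45059124e-04 2.32655813e-01] [-2.30155163e-01  2.91993686e-01  1.89336064e+00 -2.19159453e-04
  9.56311101e-01  1.10811170e+00]
[[-0.0, 0.97, 0.26, 72.14], [1.0, 0.0, 0.0, -0.12], [0.0, 0.26, -0.97, 19.82], [0.0, 0.0, 0.0, 1.0]]
```

View pics/wrist1.png

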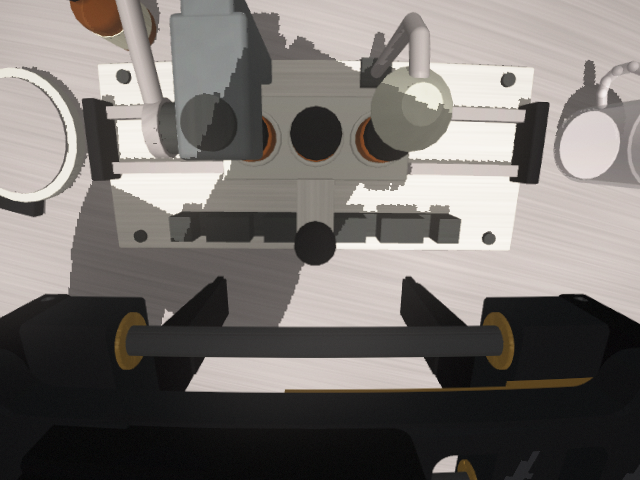

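Wrist view: the knob is at (315,243) with the open fingers straddling its line, the middle lid at (316,133), the press head on the left at (212,100) and the lamp on the right at (410,105). I'll measure precisely from this view.

Run:
```python
from h import *
D=np.load("wrist1.npz"); W=D["W"]; z=W[...,2]
def blob(nm,u,v,z0,z1,r):
    q=W[max(v-r,0):v+r,u-r:u+r].reshape(-1,3); q=q[(q[:,2]>z0)&(q[:,2]<z1)]
    c,rad=cv2.minEnclosingCircle(q[:,:2].astype(np.float32)); print(nm,len(q),q.mean(0).round(1),np.round(c,1),round(rad,1),np.median(q[:,2]).round(1)); return q[:,:2].mean(0)
k=blob("knob",315,243,108,118,26); j=blob("lid",316,133,107,117,34)
m=((z>8)&(z<16)); q=W[m][:,:2]; q=q[abs(q-[540,-35]).max(1)<260]
print("plate",cv2.minAreaRect(q.astype(np.float32)))
qq=W[:330][(z[:330]>43)&(z[:330]<52)]; r=np.array([np.cos(.2327),np.sin(.2327)])
# strip line fit via top surface
b=qq[abs((qq[:,:2]-k)@r)<14][:,:2]; print("strip yaw",np.arctan2(*(lambda v:(-v[0],v[1]))(np.linalg.svd(b-b.mean(0),full_matrices=0)[2][0])),len(b))
print("j-k",j-k,np.arctan2(*(j-k)[::-1]))
yv=np.array([-r[1],r[0]])
h=W[(z>180)&(z<188)][:,:2]; h=(h-j); a,bb=h@r,h@yv
s=bb>0; print("head bed x,y range",np.percentile(a[s],[1,99]),np.percentile(bb[s],[1,99]))
D=np.load("top1.npz");T=D["W"];g=T[180:220,275:345].reshape(-1,3);g=g[(g[:,2]>212)&(g[:,2]<235)];g=g[:,:2]-j
print("bar bed", (g@r).mean(),np.percentile(g@r,[2,98]),(g@yv).mean(),np.percentile(g@yv,[2,98]))
print("j",j,"k",k)
```

```text
knob 1366 [484.4 -44.8 112.7] [483.5 -45.1] 18.1 112.9
lid 2172 [571.7 -25.3 112.2] [571.4 -25.1] 20.4 112.2
plate ((552.5985107421875, -37.548675537109375), (255.2687225341797, 533.5657958984375), 5.551083087921143)
strip yaw -2.9155202485770157 5125
j-k [87.33776614 19.5354051 ] 0.22005435139973406
head bed x,y range [-18.95268136  63.90727428] [ 38.07185692 102.10054521]
bar bed 114.06661299552334 [ 99.68823392 123.92205619] 62.182890127858485 [ 12.03704254 107.13627915]
j [571.7016774  -25.26565485] k [484.36391127 -44.80105996]
```

carry_out:
  series:
    - [0.0005, 0, 0.01, 0.2, 1]
    - [0.001, 0, 0.03, 0.4, 1]
    - [0.0015, 0, 0.05, 0.4, 1]
    - [0.0015, 0, 0.07, 0.4, 1]
    - [0.0015, 0, 0.09, 0.4, 1]
    - [0.0015, 0, 0.108, 0.4, 1]
    - [0.0015, 0, 0.122, 0.4, 1]
    - [0.0015, 0, 0.129, 0.4, 1]
    - [0.0015, 0, 0.13, 0.4, 1]
    - [0.0015, 0, 0.13, 0.4, 0.5]
    - [0.0015, 0, 0.13, 0.4, 0.3]
    - [0.0015, 0, 0.13, 0.4, 0]
    - [0.0015, 0, 0.13, 0.4, 0]
    - [0.0015, 0, 0.13, 0.4, 0]
    - [0.0015, 0, 0.13, 0.4, 0]

```text
t: 3.95
eef_pos: [484.0, -44.7, 274.7]
tcp_rot: [3.141, -0.0, 0.226]
ft_force: [0.4, 0.3, -0.3]
opening: 0.425
grip_force: 0.0
```

carry_out:
  series:
    - [0, 0, 0, 0, 0]
    - [0, 0, 0, 0, 0]
    - [0, 0, 0, 0, 0]
    - [0, 0, 0, 0, 0]

```text
t: 4.45
eef_pos: [484.0, -44.7, 274.7]
tcp_rot: [3.141, -0.0, 0.226]
ft_force: [0.0, 0.1, -0.1]
opening: 0.371
grip_force: 30.0
```

Gripped. Now I'll lift 20 mm.

carry_out:
  series:
    - [0, 0, -0.004, 0, 0]
    - [0, 0, -0.008, 0, 0]
    - [0, 0, -0.012, 0, 0]
    - [0, 0, -0.016, 0, 0]
    - [0, 0, -0.02, 0, 0]
    - [0, 0, -0.0205, 0, 0]
    - [0, 0, -0.0205, 0, 0]

```text
t: 5.32
eef_pos: [484.0, -44.7, 295.2]
tcp_rot: [3.141, -0.0, 0.226]
ft_force: [2.0, 0.1, -7.8]
opening: 0.374
grip_force: 30.0
```

carry_out:
  series:
    - [0, -0.002, 0, 0, 0]
    - [0, -0.006, 0, 0, 0]
    - [0, -0.011, 0, 0, 0]
    - [0, -0.016, 0, 0, 0]
    - [0, -0.021, 0, 0, 0]
    - [0, -0.026, 0, 0, 0]
    - [0, -0.031, 0, 0, 0]
    - [0, -0.036, 0, 0, 0]
    - [0, -0.041, 0, 0, 0]
    - [0, -0.046, 0, 0, 0]
    - [0, -0.051, 0, 0, 0]
    - [0, -0.055, 0, 0, 0]
    - [0, -0.058, 0, 0, 0]
    - [0, -0.0595, 0, 0, 0]
    - [0, -0.06, 0, 0, 0]
    - [0, -0.06, 0, 0, 0]
    - [0, -0.06, 0, 0, 0]

```text
t: 7.45
eef_pos: [470.6, 13.8, 295.2]
tcp_rot: [-3.142, -0.0, 0.226]
ft_force: [4.2, 0.0, -8.3]
opening: 0.367
grip_force: 30.0
```

Run:
```python
from h import *
im,d,W=cloud("wrist"); cv2.imwrite("pics/w2.png",im[...,::-1])
```

```text
(no output)
```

View pics/w2.png

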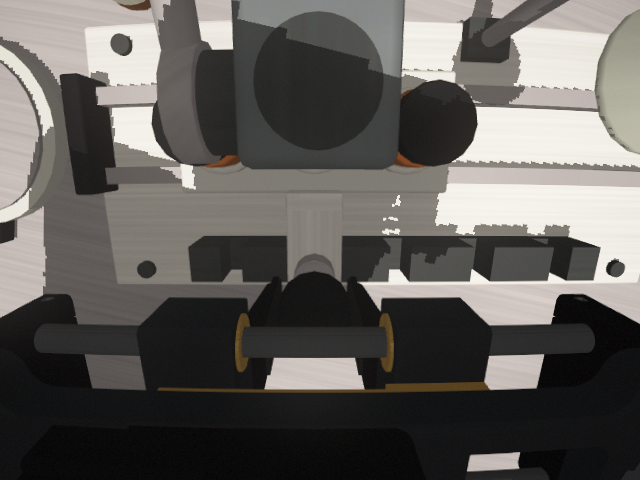

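The carriage now stands with its middle jar under the press head (head at (318,80)) and the knob is still held at (315,300). I'll lower it into the notch.

carry_out:
  series:
    - [0, 0, 0.004, 0, 0]
    - [0, 0, 0.008, 0, 0]
    - [0, 0, 0.012, 0, 0]
    - [0, 0, 0.016, 0, 0]
    - [0, 0, 0.019, 0, 0]
    - [0, 0, 0.0205, 0, 0]
    - [0, 0, 0.0205, 0, 0]

```text
t: 8.38
eef_pos: [470.6, 13.8, 274.8]
tcp_rot: [3.141, -0.0, 0.226]
ft_force: [3.7, 0.2, -4.6]
opening: 0.371
grip_force: 30.0
```

carry_out:
  series:
    - [0, 0, 0, 0, 0.5]
    - [0, 0, 0, 0, 0.7]
    - [0, 0, 0, 0, 0.9]
    - [0, 0, 0, 0, 1]
    - [0, 0, 0, 0, 1]
    - [0, 0, 0, 0, 1]
    - [0, 0, -0.01, 0, 1]
    - [0, 0, -0.03, 0, 1]
    - [0, 0, -0.06, 0, 1]
    - [0, 0, -0.09, 0, 1]
    - [0, 0, -0.115, 0, 1]
    - [0, 0, -0.13, 0, 1]
    - [0, 0, -0.13, 0, 1]

```text
t: 10.0
eef_pos: [470.4, 13.8, 406.0]
tcp_rot: [3.141, -0.002, 0.226]
ft_force: [0.3, -0.6, -1.2]
opening: 1.0
grip_force: 0.0
```

Run:
```python
from h import *
im,d,W=cloud("wrist"); cv2.imwrite("pics/w3.png",im[...,::-1]); z=W[...,2]
np.savez("w3.npz",im=im,W=W)
q=W[200:290,270:360].reshape(-1,3); q=q[(q[:,2]>100)&(q[:,2]<140)]
print(len(q),cv2.minEnclosingCircle(q[q[:,2]>108][:,:2].astype(np.float32)),np.median(q[:,2]))
r=np.array([np.cos(.226),np.sin(.226)]);y=np.array([-r[1],r[0]])
print("knob expected",np.array([483.7,-45])+60*y)
```

```text
1405 ((469.8511657714844, 14.35096263885498), 18.012678146362305) 112.85373026540333
knob expected [470.25513733  13.4742308 ]
```

View pics/w3.png

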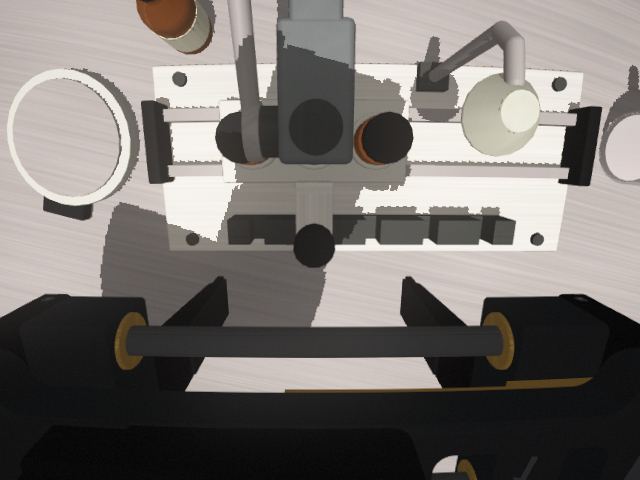

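The knob top is at 112.9 mm, as at the start, and its circle at (314,246) is 60 mm along from the first position. So the pin has dropped and the carriage is locked. The press head at (316,90) covers the middle jar. Next I'll rise, close the fingers and go above the lever bar.

carry_out:
  series:
    - [0, 0, -0.01, 0, 0]
    - [0, 0, -0.03, 0, 0]
    - [0.01, 0, -0.045, 0, 0]
    - [0.03, 0, -0.05, 0, 0]
    - [0.055, 0, -0.05, 0, 0]
    - [0.08, 0, -0.05, 0, 0]
    - [0.105, 0, -0.05, 0, 0]
    - [0.13, 0, -0.05, 0, 0]
    - [0.155, 0, -0.05, 0, 0]
    - [0.178, 0, -0.05, 0, 0]
    - [0.195, 0, -0.05, 0, 0]
    - [0.204, 0, -0.05, 0, 0]
    - [0.207, 0, -0.05, 0, 0]
    - [0.207, 0, -0.05, 0, 0]
    - [0.207, 0, -0.05, 0, 0]
    - [0.207, 0, -0.05, 0, 0]

```text
t: 12.05
eef_pos: [672.0, 60.1, 455.0]
tcp_rot: [3.141, -0.0, 0.226]
ft_force: [-0.2, -0.1, 0.4]
opening: 0.004
grip_force: 0.0
```

Run:
```python
from h import *
im,d,W=cloud("side"); cv2.imwrite("pics/s4.png",cv2.resize(im[140:340,180:440,::-1],None,fx=3,fy=3)); np.savez("s4.npz",im=im,W=W)
s=env.state();print(s["eef_pos"],s["opening"])
```

```text
[672.07782551  60.07243922 454.94957242] 0.009535000967573402
```

View pics/s4.png

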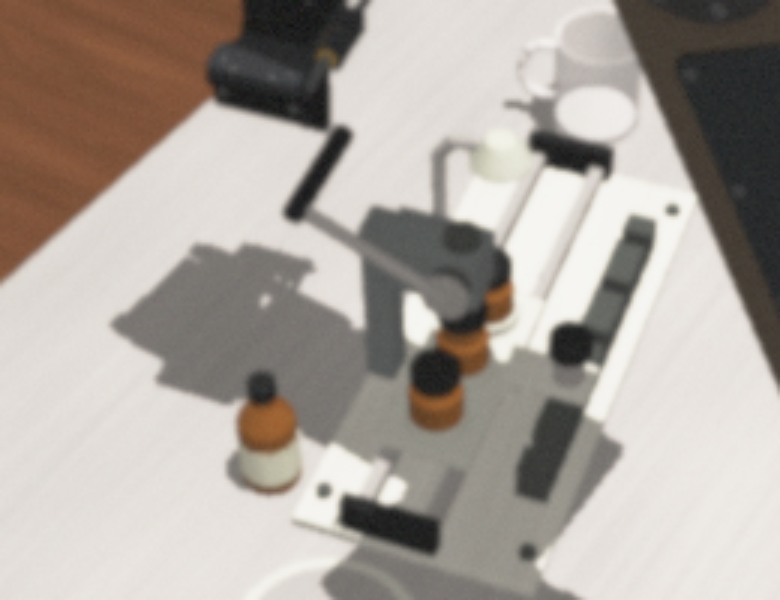

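The fingertips are above the cross bar (bar from (295,210) to (345,135) in the crop), and the carriage and jars stand right. Now I'll press down along the bar's arc, in stages.

carry_out:
  series:
    - [0, 0, 0.01, 0, 0]
    - [0, 0, 0.025, 0, 0]
    - [0, 0, 0.035, 0, 0]
    - [0.001, 0, 0.041, 0, 0]
    - [0.003, 0, 0.047, 0, 0]
    - [0.005, 0, 0.053, 0, 0]
    - [0.007, 0, 0.059, 0, 0]
    - [0.009, 0, 0.065, 0, 0]
    - [0.01, 0, 0.071, 0, 0]
    - [0.0115, 0, 0.077, 0, 0]
    - [0.012, 0, 0.083, 0, 0]
    - [0.0125, 0, 0.088, 0, 0]
    - [0.0128, 0, 0.09, 0, 0]
    - [0.0128, 0, 0.09, 0, 0]

```text
t: 13.85
eef_pos: [685.0, 63.1, 364.9]
tcp_rot: [3.141, -0.001, 0.226]
ft_force: [3.0, 1.1, 4.9]
opening: 0.003
grip_force: 2.5
```

carry_out:
  series:
    - [0, 0, 0.004, 0, 0]
    - [0.0002, 0, 0.008, 0, 0]
    - [0.0002, 0, 0.012, 0, 0]
    - [0, 0, 0.016, 0, 0]
    - [-0.0003, 0, 0.02, 0, 0]
    - [-0.0008, 0, 0.023, 0, 0]
    - [-0.0012, 0, 0.026, 0, 0]
    - [-0.0016, 0, 0.028, 0, 0]
    - [-0.0018, 0, 0.0285, 0, 0]
    - [-0.0018, 0, 0.0285, 0, 0]

```text
t: 15.1
eef_pos: [683.6, 62.8, 338.3]
tcp_rot: [3.141, -0.005, 0.226]
ft_force: [2.6, 2.4, 16.1]
opening: 0.001
grip_force: 7.7
```

Run:
```python
from h import *
im,d,W=cloud("side"); cv2.imwrite("pics/s5.png",cv2.resize(im[140:340,180:440,::-1],None,fx=3,fy=3))
s=env.state();print(s["eef_pos"],s["ft_force"])
```

```text
[683.57120391  62.77276189 338.3699918 ] [ 2.64740331  1.74942431 14.84329323]
```

View pics/s5.png

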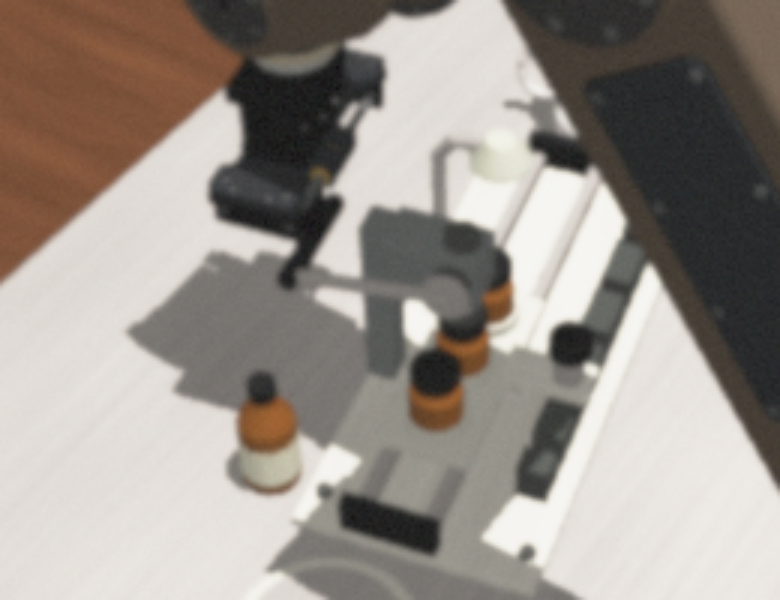

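The lever is about level with the bar just below it (around 0.61 rad by height). The force has jumped to 15 N, so the lid is probably bottoming out. I'll push a little further to make sure.

carry_out:
  series:
    - [0, 0, 0.0015, 0, 0]
    - [-0.0003, 0, 0.003, 0, 0]
    - [-0.0005, 0, 0.004, 0, 0]
    - [-0.0005, 0, 0.004, 0, 0]

```text
t: 15.65
eef_pos: [683.1, 62.7, 335.5]
tcp_rot: [3.14, -0.006, 0.226]
ft_force: [0.8, 2.6, 22.7]
opening: 0.006
grip_force: 11.7
```

carry_out:
  series:
    - [0, 0, -0.004, 0, 0]
    - [0.001, 0, -0.01, 0, 0]
    - [0.0015, 0, -0.018, 0, 0]
    - [0.002, 0, -0.026, 0, 0]
    - [0.0015, 0, -0.034, 0, 0]
    - [0.001, 0, -0.042, 0, 0]
    - [0, 0, -0.05, 0, 0]
    - [-0.002, 0, -0.058, 0, 0]
    - [-0.004, 0, -0.066, 0, 0]
    - [-0.007, 0, -0.074, 0, 0]
    - [-0.011, 0, -0.083, 0, 0]
    - [-0.011, 0, -0.093, 0, 0]
    - [-0.011, 0, -0.11, 0, 0]
    - [-0.011, 0, -0.13, 0, 0]
    - [-0.011, 0, -0.15, 0, 0]
    - [-0.011, 0, -0.165, 0, 0]
    - [-0.011, 0, -0.175, 0, 0]
    - [-0.011, 0, -0.175, 0, 0]

```text
t: 17.9
eef_pos: [671.8, 60.0, 507.8]
tcp_rot: [3.141, -0.001, 0.226]
ft_force: [0.7, -0.1, -0.3]
opening: 0.005
grip_force: 0.0
```

Run:
```python
from h import *
s=env.state();print(s["eef_pos"],s["ft_force"])
im,d,W=cloud("side"); cv2.imwrite("pics/s6.png",cv2.resize(im[180:310,260:410,::-1],None,fx=4,fy=4)); np.savez("s6.npz",im=im,W=W)
# middle lid black region: original px about (180+465/3, 140+318/3)
A=np.load("s4.npz")
for D,n in((A["W"],"before"),(W,"after")):
    for u in (330,334,338): print(n,u,[tuple(D[v,u].round(0)) for v in range(238,256,3)])
```

```text
[671.76061626  60.04008646 507.7839786 ] [ 0.7019674  -0.08348684 -0.30707278]
before 330 [(np.float64(543.0), np.float64(74.0), np.float64(169.0)), (np.float64(542.0), np.float64(75.0), np.float64(160.0)), (np.float64(542.0), np.float64(76.0), np.float64(152.0)), (np.float64(553.0), np.float64(59.0), np.float64(120.0)), (np.float64(557.0), np.float64(53.0), np.float64(101.0)), (np.float64(558.0), np.float64(52.0), np.float64(89.0))]
before 334 [(np.float64(535.0), np.float64(69.0), np.float64(170.0)), (np.float64(534.0), np.float64(71.0), np.float64(162.0)), (np.float64(549.0), np.float64(48.0), np.float64(122.0)), (np.float64(549.0), np.float64(48.0), np.float64(112.0)), (np.float64(548.0), np.float64(51.0), np.float64(104.0)), (np.float64(547.0), np.float64(52.0), np.float64(96.0))]
before 338 [(np.float64(537.0), np.float64(50.0), np.float64(152.0)), (np.float64(536.0), np.float64(52.0), np.float64(144.0)), (np.float64(547.0), np.float64(35.0), np.float64(112.0)), (np.float64(543.0), np.float64(41.0), np.float64(109.0)), (np.float64(542.0), np.float64(41.0), np.float64(99.0)), (n
[... 428 characters left out ...]
float64(537.0), np.float64(66.0), np.float64(165.0)), (np.float64(532.0), np.float64(73.0), np.float64(165.0)), (np.float64(550.0), np.float64(46.0), np.float64(120.0)), (np.float64(552.0), np.float64(44.0), np.float64(106.0)), (np.float64(549.0), np.float64(48.0), np.float64(101.0)), (np.float64(550.0), np.float64(48.0), np.float64(90.0))]
after 338 [(np.float64(537.0), np.float64(49.0), np.float64(150.0)), (np.float64(539.0), np.float64(47.0), np.float64(138.0)), (np.float64(552.0), np.float64(27.0), np.float64(101.0)), (np.float64(545.0), np.float64(38.0), np.float64(105.0)), (np.float64(542.0), np.float64(43.0), np.float64(101.0)), (np.float64(546.0), np.float64(36.0), np.float64(82.0))]
```

View pics/s6.png

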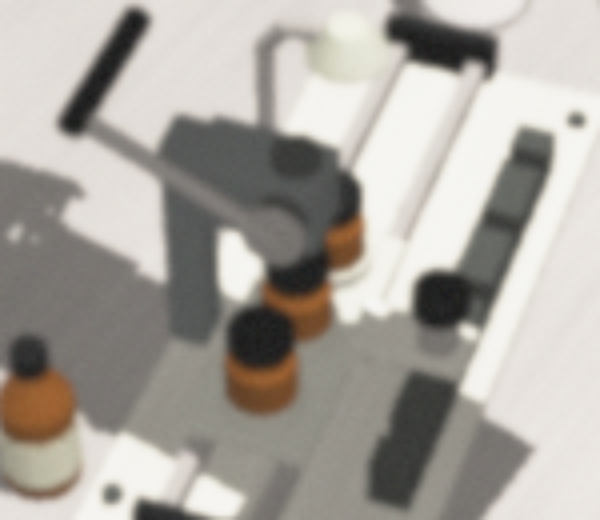

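The lever is back up, and the middle lid under the ram at (297,275) looks about as low as its left neighbour. I'll measure the lid against the outer lids with averaged depth.

Run:
```python
from h import *
r=np.array([np.cos(.226),np.sin(.226)]);y=np.array([-r[1],r[0]]);p=np.array([558.,33.4])
fr=[cloud("side") for _ in range(20)]
W=np.nanmean([f[2] for f in fr],0); im=np.mean([f[0] for f in fr],0)
sat=im[...,0]-im[...,2]
for n,o in(("left",p+60*y),("middle",p),("right",p-60*y)):
    e=W[...,:2]-o; m=(np.hypot(e[...,0],e[...,1])<25)&(W[...,2]>60)&(W[...,2]<118)
    amber=m&(sat>40); blk=m&(im.max(-1)<60)
    front=[]  # black->amber transition height, per column
    for u in np.unique(np.where(amber)[1]):
        v=np.where(amber[:,u])[0].min()
        if m[v-1,u] and im[v-2,u].max()<70: front.append(W[v,u,2])
    print(n,m.sum(),"black top z pct",np.percentile(W[...,2][blk],[50,80,90,97]).round(1),"lid lower edge",np.round(np.median(front),1),len(front))
```

```text
left 405 black top z pct [104.1 104.5 104.8 105.2] lid lower edge 87.0 9
middle 264 black top z pct [103.9 104.6 105.  105.1] lid lower edge 86.5 14
right 160 black top z pct [103.7 104.8 104.9 105. ] lid lower edge 87.8 6
```

The middle lid is level with its neighbours, at about 104 mm. I'm handing the job in.

```bash
python3 -c "
from cell import env
print(env.job_done())"
```

```text
the job is handed in; nothing more can be done
None
```

The job is done and handed in: the carriage is locked one notch to the left under the press, the middle lid is fully home (104 mm, level with its neighbours), the lever is back up, and I saw nothing round about disturbed.

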